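Take the box cutter out of its covered tray

TASK

The box cutter lies in a low fixed tray whose two ends are covered, and the opening between the covers is shorter than the cutter. Work it out through the opening, one end first and tilted, then hold it up level over the tray, about 10 cm or more above the covers, and finish while still holding it in the gripper. Leave the clips and the pen beside the tray where they are.

Things in the scene. Friction and masses are not known exactly. Their poses are not given: they have to be found in the camera images.
- tray: Fixed low grey sheet-metal tray, 215 mm long (x axis), 112 wide (y), 47 high. Origin: centre of the underside, on the table. Floor 4 mm thick, walls 3 mm, inside 209 x 106 mm. Each end is covered by an aluminium plate, underside 44 mm and top 47 mm above the origin: a pocket 42 mm deep in x (62.5 to 104.5 mm from the centre), 40 mm high. x points away from the robot, yaw within 0.5 rad.
- tray_mouth (a point): Centre of the tray's opening between the two cover plates, level with their top, 47 mm above the table; axes as the tray. The opening is 125 mm long in x (to 62.5 mm either side) and the whole inner width, 106 mm, in y. Beside it the side walls are only 26 mm high.
- cutter_mid (a point): Centre of the yellow box cutter, half-way up: a straight bar 150 mm long (its y axis) x 26 mm wide (x) x 20 mm thick (z), 0.06 to 0.13 kg. It lies flat on the tray floor, about along the tray's long axis, with one or both ends under the covers. Can be gripped anywhere along its sides, best at the middle.
- cutter_end_p (a point): Plain end of the yellow body of the cutter (nearer the robot at the start), 75 mm from its centre along its +y axis, half-way up. Axes as the cutter.
- cutter_end_n (a point): Other end of the cutter, with the narrow blade, 75 mm from its centre along its -y axis, half-way up. Axes as the cutter.
- clip_a_mid (a point): Yellow clip 36x50x17 mm lying on the table on the tray's +y side; this is its centre. Leave it.
- clip_b_mid (a point): Yellow clip 36x50x17 mm lying on the table on the tray's -y side; its centre. Leave it.
- pen_mid (a point): Slim pen 145 mm long, 11 mm wide, 9 mm high, on the table on the tray's +y side beyond the clip; its centre. Leave it.
- cutter: The box cutter as a whole; origin at the centre of its underside, axes as above.
Mind the look-alikes: they are no part of the job. Of the things shaped like the tray, the grey one is meant.

How it is judged:
By the outcome, as a careful person would: the job done as asked, in the order asked, and still so for the second after the job is handed in, while the arm keeps its last pose, push and grip.
It also fails if it takes over 40 s, if anything falls off the work surface, if the arm or the gripper's body presses on something with over 40 N, if the wrist force passes 120 N, or if a joint passes its speed limit or range.

ROBOT

A 6-joint arm with a two-finger parallel gripper is mounted at the origin on a cart in front of the work surface, level with it; the furniture and walls round the work are solid. World frame = base frame: x ahead of the robot, y to its left, z up, the work surface at z = 0. Lengths are in m, angles in rad, forces in N, time in s.
With the tool pointing down it reaches from about 0.25 to 0.725 m from the base axis. Payload 4 kg.
Tool frame: the origin (TCP) lies midway between the tips of the shut fingers; the grasp point (between the pads) lies 19 mm behind it (bot.grip_point_offset is the distance from the TCP to the grasp point, in m); z points along the fingers, y is the line along which they close (so a half turn about z gives the same grasp; the last joint's range is limited). The gripper opens to 85 mm and grips with 20 to 120 N. Pads are 22 mm wide; open, the fingers measure 114 mm over their backs; the gripper's body (76 mm by 85 mm) begins 54 mm behind the grasp point. The pads swing forward as they close: fully open they stand 13 mm farther back than shut.
Start: joints at [-1.119, 0.241, 0.005, 1.335, 0, 1.571], TCP at [0.218, -0.45, 0.231] pointing down, gripper open.
Joint ranges: [-2.72, 2.72], [-1.05, 1.87], [-1.09, 1.28], [-1.99, 2.15], [-1.42, 1.44], [-3.14, 3.14]. Speed limits (rad/s): [2.79, 2.79, 3.14, 3.14, 3.14, 3.14].

INTERFACE

Orientations are given as a unit quaternion [x, y, z, w].
In Python, from workcell import bot gives the robot as it stands.
- The arm moves only by the tool step_arm, never from a script. Its argument "targets" is text: rows parted by semicolons, each of 7 numbers parted by spaces: the opening, from -1 (shut) to 1 (fully open), so that 0 is half open, then the shift along the world's x, y, z normalised to -1 to 1, where 1 is 0.5 m, then the turn, a rotation vector about the world's x, y, z normalised to -1 to 1, where 1 is pi/4 rad. In form: gripper x y z wx wy wz; .... A call has 1 to 10 rows; each row is the pose to reach, as a shift and turn from the pose commanded when the call began; what a row does not reach only later rows make up. A row lasts 1/12 s, in which the tool goes at most 41.7 mm and 7.16 degrees, less where a joint would pass 70% of its speed; a pose out of reach is approached as far as the arm can. A call with a number of a shift or a turn outside -1 to 1 is refused whole. A call with a gripper value outside its range is refused whole. The fingers move at their own pace and stop on an object; the grip force is fixed at half the most. Time passes only in rows, so rows that repeat a pose let the fingers close. It gives the time, the measured TCP pose, the force, the opening and the grip force at its end, in the units of the state.
- bot.get_obs(): the state, without advancing time (a new reading comes with each control period).
- bot.camera(name): name is "scene" or "top"; returns the picture (400x640x3 uint8, red, green, blue); there is no depth.
- bot.camera_info(name): a dict with "vertical_fov" (degrees; the focal length in pixels is half the picture's height over the tangent of half this angle, whatever the lens; pixels are square), "cx", "cy" (the principal point, pixels), "pose" (4x4, takes a point from camera to world coordinates). Camera axes: x right, y up, looking along -z (the intrinsics and any distortion apply to the point x, -y, -z); pixel columns grow to the right and rows downward; lengths in m; the calibration is good to about 2 mm. A picture is of the moment at which its call begins. camera_info takes no time and is no camera call.
- bot.job_done(): hands the job in; it is judged then, once.
The state is a dict: "clock": time; "joint_pos": joint angles; "joint_vel": joint speeds; "tau": joint torques, N m; "eef_pos": TCP position; "tool_rot": TCP orientation; "ft_force": force on the tool from outside, world axes, zero at the start; "ft_torque": the same for the moment, N m; "grip_width": finger opening in m; "grasp_force": force on a finger pad.
Only numpy, scipy, OpenCV 4.12 (cv2) and the standard library are available. Lean on these libraries where they do the work, as an engineer would, in place of code of your own. Each camera call takes 0.05 s, during which the arm holds its last target. There are 200 camera calls.

## Working session

There is one attempt and no reset: what is moved stays moved. The work goes in short steps, Python scripts to look and compute and a tool call to move; the robot and the scene stay as the last step left them, time stands still between calls to the robot, and variables do not carry over. Pictures are saved under pics/ and viewed, at most 10 in all, crops included, and the job is handed in when it is done.

Besides the shell and the picture viewer there is one more tool, called after "Emit:" as name(argument=value, ...), one argument or row to a line, values as JSON. step_arm: Moves the arm, as the interface text tells. Scaled input: -1 to 1 covers 0.5 m each way for a shift and pi/4 rad each way for a turn. Its arguments: {"type":"object","properties":{"targets":{"type":"string"}},"required":["targets"]}

```bash
mkdir -p pics; cat > h.py <<'E'
import numpy as np,cv2
from workcell import bot
def ray(name,u,v):
    i=bot.camera_info(name);f=200/np.tan(np.radians(i["vertical_fov"]/2))
    P=np.array(i["pose"]);d=P[:3,:3]@np.array([(u-i["cx"])/f,-(v-i["cy"])/f,-1]);return P[:3,3],d
def onz(name,u,v,z):
    o,d=ray(name,u,v);return o+d*(z-o[2])/d[2]
E
python3 - <<'E'
from h import *
for n in("scene","top"):
    im=bot.camera(n);cv2.imwrite(f"pics/{n}0.png",im[...,::-1]);i=bot.camera_info(n);print(i)
o=bot.get_obs();print(o["clock"],o["eef_pos"],o["tool_rot"],o["grip_width"])
E
```

```text
{'vertical_fov': 47.285666061706735, 'cx': 313.8098928284247, 'cy': 202.33716779574306, 'pose': array([[-0.73553106,  0.31139262, -0.60168821,  0.03820869],
       [-0.67747495, -0.33194702,  0.65638317,  0.67964941],
       [ 0.00466427,  0.8904189 ,  0.45511804,  0.4919721 ],
       [ 0.        ,  0.        ,  0.        ,  1.        ]])}
{'vertical_fov': 46.393080433711916, 'cx': 323.4154308410442, 'cy': 197.29413941377953, 'pose': array([[ 2.62617464e-02,  9.88424262e-01, -1.49424896e-01,
         4.43441702e-01],
       [-9.99655099e-01,  2.59766537e-02, -3.85969103e-03,
         2.58164956e-02],
       [ 6.65465191e-05,  1.49474722e-01,  9.88765545e-01,
         8.88642469e-01],
       [ 0.00000000e+00,  0.00000000e+00,  0.00000000e+00,
         1.00000000e+00]])}
0.1 [ 0.21805972 -0.44933679  0.23051215] [ 9.74593317e-01  2.23979956e-01 -2.04261603e-04 -8.97161122e-04] 0.08543965752878514
```

View pics/top0.png

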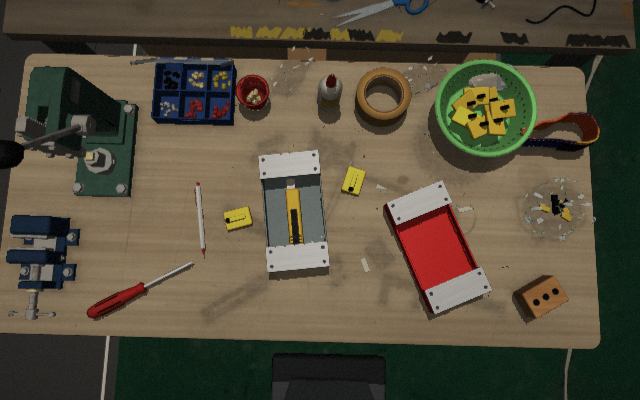

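View pics/scene0.png

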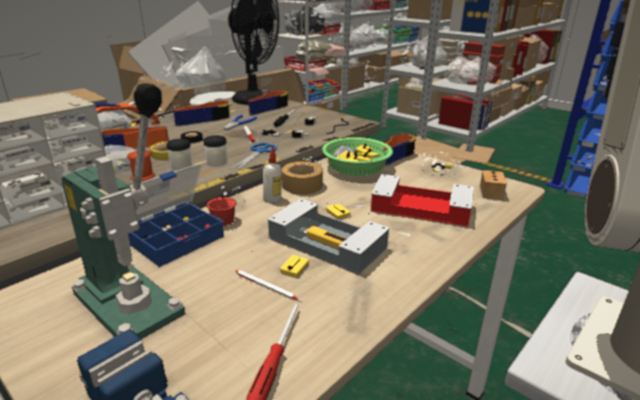

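Candidates: the yellow bar in the grey tray at top (294,213) is the cutter. The look-alikes are the clips at (237,218) and (353,181), the yellow pieces in the green bowl at (485,112), and the empty red tray at (437,248). I choose the bar in the grey tray, with its blade towards the far cover.

```bash
python3 - <<'E'
from h import *
im=bot.camera("top")
c=im[140:285,245:345];cv2.imwrite("pics/crop.png",cv2.resize(c,None,fx=4,fy=4,interpolation=cv2.INTER_CUBIC)[...,::-1])
hsv=cv2.cvtColor(im,cv2.COLOR_RGB2HSV)
w=((hsv[...,1]<40)&(hsv[...,2]>150)).astype(np.uint8)
y=cv2.inRange(hsv,(18,120,110),(35,255,255))
for nm,m,z in(("white",w,.047),("yel",y,.024)):
    n,l,s,ce=cv2.connectedComponentsWithStats(m)
    for k in range(1,n):
        x0,y0,ww,hh,a=s[k]
        if a>60 and 220<ce[k][0]<365 and 140<ce[k][1]<285:
            r=cv2.minAreaRect(np.argwhere(l==k)[:,::-1].astype(np.float32));b=cv2.boxPoints(r)
            print(nm,a,ce[k].round(1),"c",onz("top",*ce[k],z).round(4)[:2],[onz("top",*p,z).round(4)[:2].tolist() for p in b])
E
```

```text
white 1347 [288.9 164. ] c [0.631  0.0944] [[0.646, 0.1527], [0.6599, 0.0422], [0.6163, 0.0369], [0.6026, 0.1465]]
white 1476 [297.  256.4] c [0.4624 0.0735] [[0.4801, 0.1324], [0.4941, 0.0215], [0.4479, 0.0156], [0.4341, 0.1257]]
yel 444 [353.3 179.3] c [ 0.61   -0.0263] [[0.5911, -0.0023], [0.6376, -0.0165], [0.627, -0.0501], [0.5807, -0.0357]]
yel 458 [293.4 209.8] c [0.549  0.0845] [[0.5883, 0.1015], [0.591, 0.0773], [0.4877, 0.0652], [0.4851, 0.089]]
yel 450 [237.7 217.4] c [0.532  0.1877] [[0.5411, 0.2174], [0.5554, 0.1708], [0.5222, 0.16], [0.5081, 0.2064]]
```

View pics/crop.png

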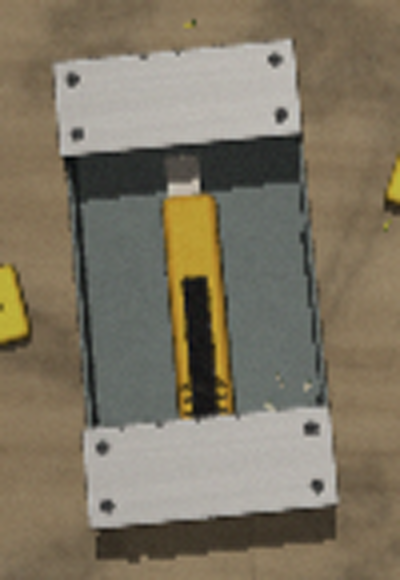

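The crop confirms it: yellow body with a black slider between the covers, and the blade running under the far cover. The tray centre is about (0.547, 0.084) with yaw 0.12, and the cutter is parallel to it and centred. Plan: grip at the middle, slide it into the near pocket, tilt the blade end up, then draw it out along its own axis.

Emit:
step_arm(
  targets="0.2 0.42 0.68 -0.05 0 0 -0.42; 0.2 0.42 0.68 -0.05 0 0 -0.42; 0.2 0.42 0.68 -0.05 0 0 -0.42; 0.2 0.42 0.68 -0.05 0 0 -0.42; 0.2 0.42 0.68 -0.05 0 0 -0.42; 0.2 0.42 0.68 -0.05 0 0 -0.42; 0.2 0.42 0.68 -0.05 0 0 -0.42; 0.2 0.42 0.68 -0.05 0 0 -0.42; 0.2 0.42 0.68 -0.05 0 0 -0.42; 0.2 0.42 0.68 -0.05 0 0 -0.42",
)

```text
clock: 0.98
eef_pos: [0.4291, -0.1072, 0.206]
tool_rot: [0.998, 0.062, 0.0, -0.0]
ft_force: [-0.4, 0.1, 0.1]
grip_width: 0.0514
grasp_force: 0.0
```

Emit:
step_arm(
  targets="0.2 0.236 0.383 -0.18 0 0 0; 0.2 0.236 0.383 -0.18 0 0 0; 0.2 0.236 0.383 -0.18 0 0 0; 0.2 0.236 0.383 -0.18 0 0 0; 0.2 0.236 0.383 -0.18 0 0 0; 0.2 0.236 0.383 -0.18 0 0 0; 0.2 0.236 0.383 -0.18 0 0 0; 0.2 0.236 0.383 -0.18 0 0 0",
)

```text
clock: 1.65
eef_pos: [0.5466, 0.0756, 0.1145]
tool_rot: [0.998, 0.068, -0.002, -0.003]
ft_force: [-1.3, -0.2, -0.2]
grip_width: 0.051
grasp_force: 0.0
```

```bash
python3 - <<'E'
from h import *
a=bot.camera("top")[130:290,235:355];b=bot.camera("scene")[150:300,240:420]
cv2.imwrite("pics/m1.png",np.hstack([cv2.resize(a,(375,500)),cv2.resize(b,(420,350)) if 0 else cv2.resize(b,(425,500))])[...,::-1])
E
```

```text
(no output)
```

View pics/m1.png

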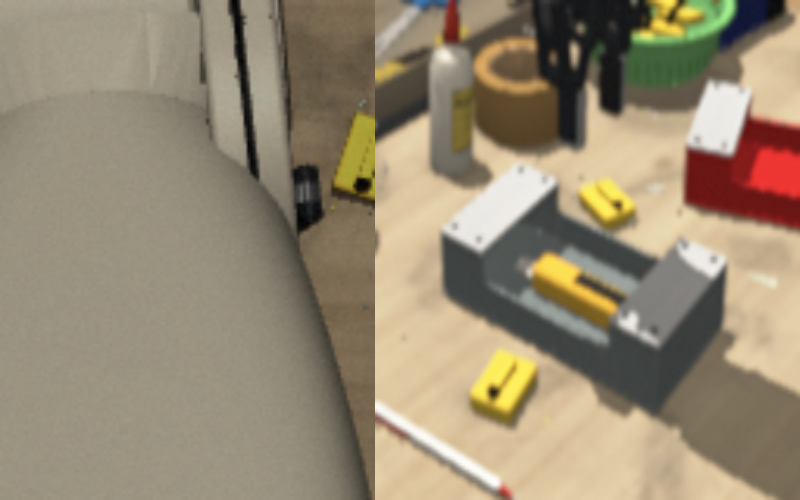

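The top view is blocked by the arm. The scene crop shows the fingers above the tray and the cutter unchanged, with the blade reaching the far cover. Descending in two stages.

Emit:
step_arm(
  targets="0.2 0 0 -0.06 0 0 0; 0.2 0 0 -0.10 0 0 0; 0.2 0 0 -0.13 0 0 0; 0.2 0 0 -0.13 0 0 0; 0.2 0 0 -0.13 0 0 0",
)

```text
clock: 2.17
eef_pos: [0.5465, 0.0733, 0.0517]
tool_rot: [0.998, 0.066, -0.001, -0.003]
ft_force: [0.3, -1.1, 0.2]
grip_width: 0.051
grasp_force: 0.0
```

Emit:
step_arm(
  targets="0.2 0 0.022 0 0 0 -0.012; 0.2 0 0.022 0 0 0 -0.012; 0.2 0 0.022 -0.03 0 0 -0.012; 0.2 0 0.022 -0.03 0 0 -0.012",
)

```text
clock: 2.5
eef_pos: [0.548, 0.0778, 0.0361]
tool_rot: [0.998, 0.068, -0.001, -0.006]
ft_force: [-1.0, -0.5, -0.2]
grip_width: 0.0512
grasp_force: 0.0
```

Emit:
step_arm(
  targets="0.2 0 0 0 0 0 0; 0.2 0 0 0 0 0 0; 0.2 0 0 0 0 0 0",
)

```text
clock: 2.75
eef_pos: [0.5489, 0.0781, 0.0372]
tool_rot: [0.998, 0.068, 0.0, -0.006]
ft_force: [0.2, 0.2, 0.0]
grip_width: 0.0507
grasp_force: 0.0
```

```bash
python3 - <<'E'
from h import *
o=bot.get_obs()
for k in o: print(k,np.round(o[k],4))
im=bot.camera("scene")[150:300,240:420];cv2.imwrite("pics/m2.png",cv2.resize(im,None,fx=4,fy=4,interpolation=cv2.INTER_CUBIC)[...,::-1])
E
```

```text
clock 2.75
joint_pos [ 0.1347  0.5027 -0.1484  0.9183  0.0119  3.1406]
joint_vel [ 0.001   0.0035  0.0002 -0.0031  0.0014 -0.0014]
tau [-1.18000e-02 -4.48949e+01  2.07693e+01  1.86000e-02  3.82000e-02
 -0.00000e+00]
eef_pos [0.5489 0.0781 0.0372]
tool_rot [ 9.977e-01  6.780e-02  3.000e-04 -6.000e-03]
ft_force [0.1724 0.1547 0.02  ]
ft_torque [-0.0167  0.0006  0.0142]
grasp_force 0.0
grip_width 0.0507
```

View pics/m2.png

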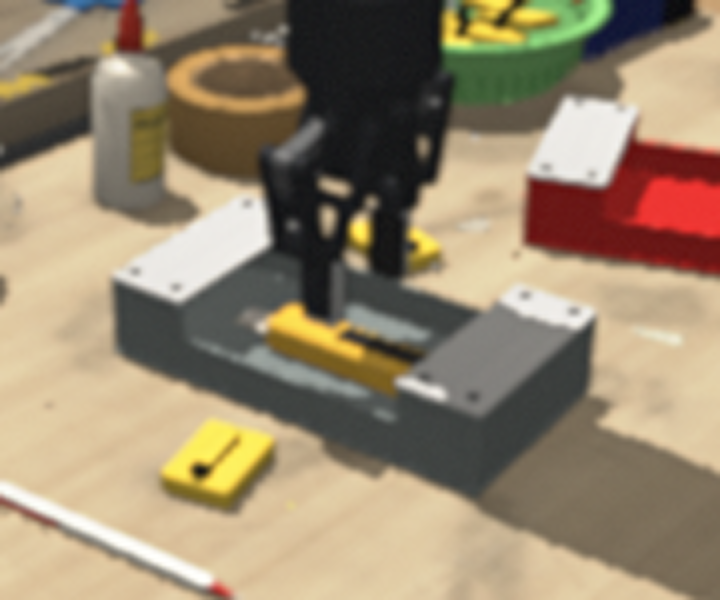

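The finger is above and beside the cutter. Joint 6 is at its limit (3.14), which explains the offset. I'll raise and make the half turn to the equivalent grasp.

Emit:
step_arm(
  targets="0.2 0 0 0.14 0 0 0; 0.2 0 0 0.14 0 0 0.1; 0.2 0 0 0.14 0 0 0.3; 0.2 0 0 0.14 0 0 0.45; 0.2 0 0 0.14 0 0 0.6; 0.2 0 0 0.14 0 0 0.75; 0.2 0 0 0.14 0 0 0.9; 0.2 0 0 0.14 0 0 1; 0.2 0 0 0.14 0 0 1",
)

```text
clock: 3.55
eef_pos: [0.5485, 0.078, 0.1068]
tool_rot: [0.895, 0.445, -0.002, -0.005]
ft_force: [0.1, 0.8, 0.1]
grip_width: 0.0515
grasp_force: 0.0
```

Emit:
step_arm(
  targets="0.2 0 0 0 0 0 0.15; 0.2 0 0 0 0 0 0.3; 0.2 0 0 0 0 0 0.45; 0.2 0 0 0 0 0 0.6; 0.2 0 0 0 0 0 0.75; 0.2 0 0 0 0 0 0.9; 0.2 0 0 0 0 0 1; 0.2 0 0 0 0 0 1",
)

```text
clock: 4.22
eef_pos: [0.5484, 0.078, 0.1066]
tool_rot: [0.658, 0.753, -0.004, -0.004]
ft_force: [0.1, 0.7, -0.1]
grip_width: 0.0511
grasp_force: 0.0
```

Emit:
step_arm(
  targets="0.2 0 0 0 0 0 0.15; 0.2 0 0 0 0 0 0.3; 0.2 0 0 0 0 0 0.45; 0.2 0 0 0 0 0 0.6; 0.2 0 0 0 0 0 0.75; 0.2 0 0 0 0 0 0.9; 0.2 0 0 0 0 0 1; 0.2 0 0 0 0 0 1",
)

```text
clock: 4.88
eef_pos: [0.5483, 0.078, 0.1065]
tool_rot: [0.32, 0.947, -0.006, -0.002]
ft_force: [-0.3, -0.2, 0.1]
grip_width: 0.0509
grasp_force: 0.0
```

Emit:
step_arm(
  targets="0.2 0 0 0 0 0 0.15; 0.2 0 0 0 0 0 0.3; 0.2 0 0 0 0 0 0.45; 0.2 0 0 0 0 0 0.6; 0.2 0 0 0 0 0 0.75; 0.2 0 0 0 0 0 0.9; 0.2 0 0 0 0 0 1; 0.2 0 0 0 0 0 1; 0.2 0 0 0 0 0 1",
)

```text
clock: 5.63
eef_pos: [0.5483, 0.0779, 0.1064]
tool_rot: [-0.065, 0.998, -0.006, 0.001]
ft_force: [0.2, -0.3, -0.0]
grip_width: 0.0514
grasp_force: 0.0
```

```bash
cat >> h.py <<'E'
from scipy.spatial.transform import Rotation as Ro
def goal(p,yaw,lean=0):
    "normalised shift and turn to TCP p, tool x at yaw+pi, leaned by 'lean' (far end up)"
    o=bot.get_obs();R=Ro.from_quat(o["tool_rot"])
    G=Ro.from_euler('z',yaw)*Ro.from_euler('y',-lean)*Ro.from_matrix(np.diag([-1.,1,-1]))
    print("t",o["clock"],"p",o["eef_pos"].round(4),"shift",((np.array(p)-o["eef_pos"])/.5).round(4),"turn",((G*R.inv()).as_rotvec()/(np.pi/4)).round(4),"j",np.round(o["joint_pos"],2),"F",np.round(o["ft_force"],1))
E
python3 -c "
from h import *
goal([.547,.084,.05],.12)"
```

```text
t 5.6333 p [0.5483 0.0779 0.1064] shift [-0.0026  0.0122 -0.1129] turn [ 0.015   0.0022 -0.0134] j [ 0.15  0.43 -0.06  1.08 -0.01  0.02] F [ 0.2 -0.3 -0. ]
```

Emit:
step_arm(
  targets="0.2 -0.003 0.012 0 0.015 0.002 -0.013; 0.2 -0.003 0.012 -0.06 0.015 0.002 -0.013; 0.2 -0.003 0.012 -0.11 0.015 0.002 -0.013; 0.2 -0.003 0.012 -0.15 0.015 0.002 -0.013; 0.2 -0.003 0.012 -0.17 0.015 0.002 -0.013; 0.2 -0.003 0.012 -0.185 0.015 0.002 -0.013; 0.2 -0.003 0.012 -0.195 0.015 0.002 -0.013; 0.2 -0.003 0.012 -0.195 0.015 0.002 -0.013; 0.2 -0.003 0.012 -0.195 0.015 0.002 -0.013",
)

```text
clock: 6.38
eef_pos: [0.5475, 0.0841, 0.0095]
tool_rot: [-0.062, 0.998, 0.0, 0.001]
ft_force: [-0.1, 0.1, 0.4]
grip_width: 0.0508
grasp_force: 0.0
```

Close.

Emit:
step_arm(
  targets="-0.3 0 0 0 0 0 0; -0.6 0 0 0 0 0 0; -0.8 0 0 0 0 0 0; -0.8 0 0 0 0 0 0; -0.8 0 0 0 0 0 0; -0.8 0 0 0 0 0 0; -0.8 0 0 0 0 0 0",
)

```text
clock: 6.97
eef_pos: [0.5479, 0.0841, 0.0102]
tool_rot: [-0.063, 0.998, 0.0, 0.001]
ft_force: [-0.6, 0.2, 6.4]
grip_width: 0.0243
grasp_force: 61.7
```

Emit:
step_arm(
  targets="-0.8 0 0 0.008 0 0 0; -0.8 0 0 0.008 0 0 0; -0.8 -0.01 -0.0012 0.008 0 0 0; -0.8 -0.02 -0.0024 0.008 0 0 0; -0.8 -0.028 -0.0034 0.008 0 0 0; -0.8 -0.028 -0.0034 0.008 0 0 0",
)

```text
clock: 7.47
eef_pos: [0.5308, 0.082, 0.0123]
tool_rot: [-0.063, 0.998, -0.0, -0.001]
ft_force: [0.3, -0.2, -0.7]
grip_width: 0.0241
grasp_force: 61.0
```

```bash
python3 - <<'E'
from h import *
goal([.547,.084,.05],.12)
im=bot.camera("scene")[150:300,240:420];cv2.imwrite("pics/m3.png",cv2.resize(im,None,fx=4,fy=4,interpolation=cv2.INTER_CUBIC)[...,::-1])
E
```

```text
t 7.4667 p [0.5308 0.082  0.0123] shift [0.0324 0.0041 0.0755] turn [ 0.0006 -0.0032 -0.007 ] j [ 0.15  0.51 -0.22  0.85 -0.    0.03] F [ 0.3 -0.2 -0.7]
```

View pics/m3.png

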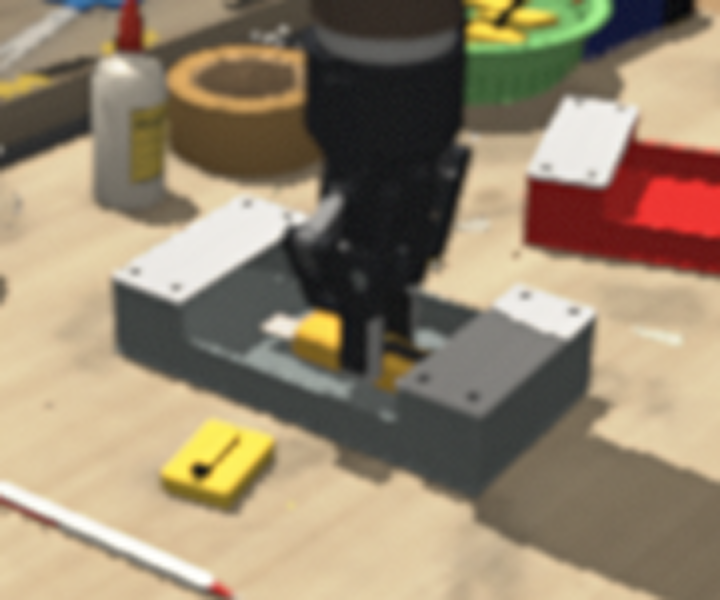

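The cutter is held and moves with the arm. The blade tip shows at crop (264,326), now free of the far cover; I'll locate it.

```bash
python3 - <<'E'
from h import *
e=np.array([np.cos(.12),np.sin(.12)])
for z in(.013,.017,.021):
    p=onz("scene",240+264/4,150+326/4,z)[:2]; print(z,p.round(4),"local",((p-[.547,.084])@e).round(4))
E
```

```text
0.013 [0.5942 0.0963] local 0.0483
0.017 [0.5896 0.1012] local 0.0443
0.021 [0.5849 0.1061] local 0.0403
```

Blade tip is at local +48 mm, so the plain end is at about −101 (wall at −104.5) and the far cover is cleared by 14 mm. Now tilt 20° with the blade end up, in 2.5° rows about the plain end.

Emit:
step_arm(
  targets="-0.8 0.002 0 0.0073 0.0067 -0.055 0; -0.8 0.003 0 0.0146 0.0133 -0.11 0; -0.8 0.0035 0 0.022 0.02 -0.165 0; -0.8 0.004 0 0.029 0.0266 -0.221 0; -0.8 0.004 0 0.029 0.0266 -0.221 0; -0.8 0.004 0 0.029 0.0266 -0.221 0",
)

```text
clock: 8.02
eef_pos: [0.5342, 0.0822, 0.0275]
tool_rot: [-0.062, 0.994, 0.005, 0.087]
ft_force: [0.1, 0.3, -0.6]
grip_width: 0.0247
grasp_force: 60.9
```

```bash
python3 - <<'E'
from h import *
goal([.5309,.082,.0409],.12,np.radians(20))
E
```

```text
t 8.0167 p [0.5342 0.0822 0.0275] shift [-0.0066 -0.0003  0.0269] turn [ 0.0286 -0.2211 -0.0067] j [ 0.16  0.39 -0.39  0.61 -0.01  0.03] F [ 0.1  0.3 -0.6]
```

Emit:
step_arm(
  targets="-0.8 0 0 0.007 0.007 -0.055 0; -0.8 -0.001 0 0.014 0.014 -0.11 0; -0.8 -0.003 0 0.021 0.021 -0.165 0; -0.8 -0.005 0 0.028 0.028 -0.221 0; -0.8 -0.005 0 0.028 0.028 -0.221 0; -0.8 -0.005 0 0.028 0.028 -0.221 0",
)

```text
clock: 8.52
eef_pos: [0.5321, 0.0822, 0.0411]
tool_rot: [-0.062, 0.983, 0.01, 0.173]
ft_force: [1.9, -0.5, -0.7]
grip_width: 0.0244
grasp_force: 60.9
```

```bash
python3 - <<'E'
from h import *
goal([.5309,.082,.0409],.12,np.radians(20))
im=bot.camera("scene")[130:300,240:420];cv2.imwrite("pics/m4.png",cv2.resize(im,None,fx=3.5,fy=3.5,interpolation=cv2.INTER_CUBIC)[...,::-1])
E
```

```text
t 8.5167 p [0.5321 0.0822 0.0411] shift [-0.0024 -0.0005 -0.0004] turn [ 0.0013 -0.0013 -0.0067] j [ 0.16  0.29 -0.58  0.36 -0.01  0.03] F [ 1.9 -0.5 -0.7]
```

View pics/m4.png

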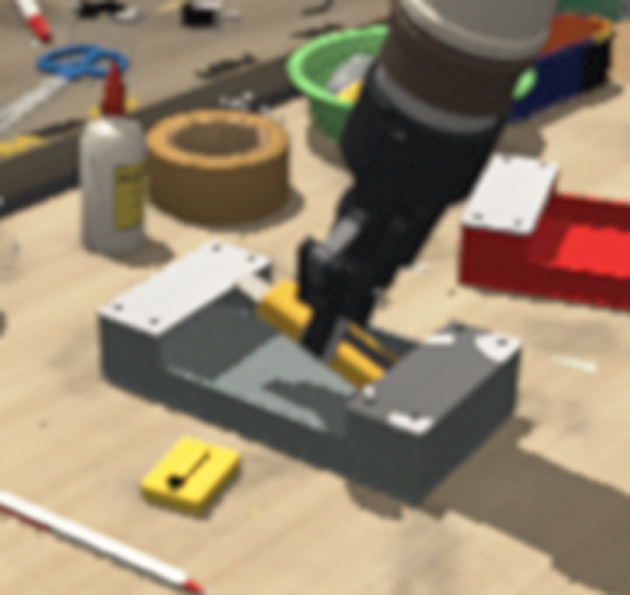

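The cutter is tilted: the blade end at crop (245,283) is at cover height, and the plain end is still under the near cover. No contact force. Draw it out along its axis.

Emit:
step_arm(
  targets="-0.8 0.015 0.0018 0.0055 0 0 0; -0.8 0.03 0.0036 0.011 0 0 0; -0.8 0.045 0.0054 0.0164 0 0 0; -0.8 0.06 0.0072 0.022 0 0 0; -0.8 0.075 0.009 0.0274 0 0 0; -0.8 0.09 0.0108 0.033 0 0 0; -0.8 0.103 0.0124 0.0376 0 0 0; -0.8 0.112 0.0134 0.041 0 0 0; -0.8 0.112 0.0134 0.041 0 0 0",
)

```text
clock: 9.32
eef_pos: [0.59, 0.0892, 0.0626]
tool_rot: [-0.062, 0.983, 0.011, 0.175]
ft_force: [0.3, 0.6, -0.6]
grip_width: 0.0241
grasp_force: 60.9
```

```bash
python3 - <<'E'
from h import *
goal([.557,.085,.2],.12,0)
im=bot.camera("scene")[130:300,240:420];cv2.imwrite("pics/m5.png",cv2.resize(im,None,fx=3.5,fy=3.5,interpolation=cv2.INTER_CUBIC)[...,::-1])
E
```

```text
t 9.3167 p [0.59   0.0892 0.0626] shift [-0.0659 -0.0083  0.2747] turn [-0.0537  0.4448 -0.0067] j [ 0.16  0.34 -0.41  0.46 -0.01  0.03] F [ 0.3  0.6 -0.6]
```

View pics/m5.png

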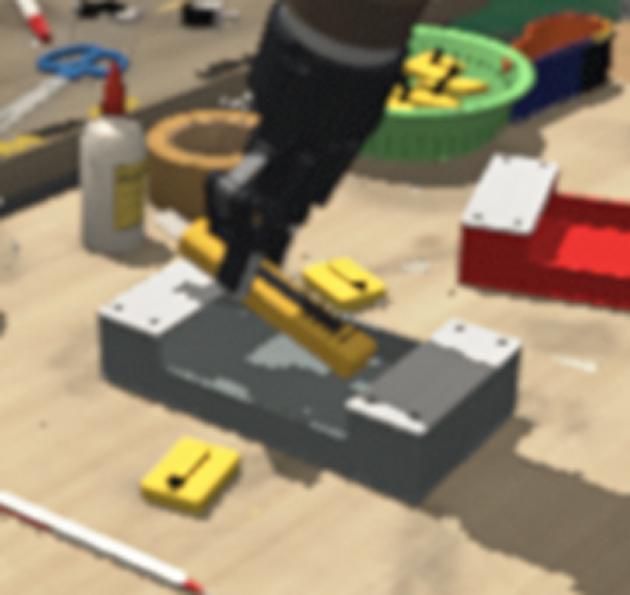

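The plain end at crop (355,365) is free of the near cover. Lift straight up first, then level over the tray.

Emit:
step_arm(
  targets="-0.8 0 0 0.04 0 0 0; -0.8 0 0 0.08 0 0 0; -0.8 0 0 0.13 0 0 0; -0.8 -0.02 -0.002 0.18 -0.01 0.1 0; -0.8 -0.03 -0.004 0.22 -0.025 0.2 0; -0.8 -0.045 -0.006 0.26 -0.038 0.3 0; -0.8 -0.06 -0.008 0.285 -0.05 0.4 0; -0.8 -0.066 -0.008 0.295 -0.054 0.445 0; -0.8 -0.066 -0.008 0.295 -0.054 0.445 0; -0.8 -0.066 -0.008 0.295 -0.054 0.445 0",
)

```text
clock: 10.2
eef_pos: [0.5554, 0.0849, 0.2086]
tool_rot: [-0.063, 0.998, 0.0, -0.001]
ft_force: [-0.1, -1.0, -2.0]
grip_width: 0.0242
grasp_force: 60.9
```

Emit:
step_arm(
  targets="-0.8 0 0 0 0 0 0; -0.8 0 0 0 0 0 0; -0.8 0 0 0 0 0 0; -0.8 0 0 0 0 0 0",
)

```text
clock: 10.53
eef_pos: [0.5546, 0.0848, 0.2089]
tool_rot: [-0.063, 0.998, 0.0, -0.001]
ft_force: [-0.6, 0.6, -0.8]
grip_width: 0.0244
grasp_force: 60.9
```

```bash
python3 - <<'E'
from h import *
goal([.557,.085,.21],.12,0)
im=bot.camera("scene")[70:300,210:450];cv2.imwrite("pics/m6.png",cv2.resize(im,None,fx=2.6,fy=2.6,interpolation=cv2.INTER_CUBIC)[...,::-1])
E
```

```text
t 10.5333 p [0.5546 0.0848 0.2089] shift [0.0048 0.0003 0.0022] turn [-0.0003 -0.0037 -0.0067] j [0.15 0.37 0.13 1.33 0.   0.03] F [-0.6  0.6 -0.8]
```

View pics/m6.png

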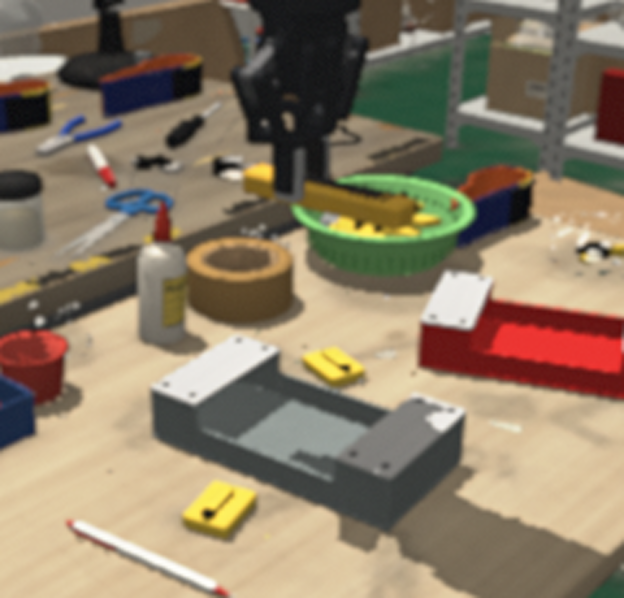

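The cutter at crop (245–415, 165–215) is held level about 15 cm above the covers. The clips (335,367) and (220,508) and the pen are where they were.

```bash
python3 -c "
from workcell import bot
print(bot.job_done())"
```

```text
the job is handed in; nothing more can be done
None
```

The cutter came out of the grey tray blade end first and tilted, and I handed the job in at about 10.5 s with the gripper holding it level about 15 cm above the covers; the clips and pen were not touched.

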